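# Rack the heading dies in reverse order

### The arm

A 6-joint arm with a two-finger parallel gripper is mounted at the origin on the work surface. World frame = base frame: x ahead of the robot, y to its left, z up, the work surface at z = 0. Lengths are in m, angles in rad, forces in N, time in s.
With the tool pointing down it reaches from about 0.325 to 0.75 m from the base axis. Payload 7.6 kg.
Tool frame: the origin (TCP) lies at the centre of the arm's flange, where the gripper is bolted on; the fingertips stand 173 mm ahead of it and the grasp point (between the pads) lies 155 mm ahead of it (arm.tips_ahead is the distance from the TCP to the fingertips, in m); z points along the fingers, y is the line along which they close (so a half turn about z gives the same grasp; the last joint's range is limited). The gripper opens to 85 mm and grips with 20 to 120 N. Pads are 22 mm wide; open, the fingers measure 114 mm over their backs; the gripper's body (76 mm by 85 mm) begins 54 mm behind the grasp point. The pads swing forward as they close: fully open they stand 13 mm farther back than shut.
Start: joints at [1.062, 0.052, 1.401, -0, 1.689, -0.07], TCP at [0.223, 0.475, 0.405] pointing down, gripper open.
Joint ranges: [-2.9, 2.9], [-0.91, 2.17], [0.12, 2.37], [-1.06, 4.2], [0.26, 2.73], [-2.93, 2.93]. Speed limits (rad/s): [2.57, 2.57, 3.01, 3.14, 3.14, 3.14].

### API

Orientations are given as a 3x3 rotation matrix whose columns are the frame's x, y, z axes.
In Python, from plant import telemetry, vision, arm gives the robot as it stands.
- The arm moves only by the tool apply_moves, never from a script. Its argument "targets" is a list of rows, each an object with "linear": the shift along the tool's x, y, z in cm, a list of three; "rot": the turn, a rotation vector about the tool's x, y, z in degrees, a list of three; "jaw": the opening in per cent of the stroke, from 0 (shut) to 100 (fully open). In form: [{"linear": [dx, dy, dz], "rot": [wx, wy, wz], "jaw": jaw}, ...]. A call has 1 to 20 rows; each row is the pose to reach, as a shift and turn from the pose commanded when the call began, along the tool's axes at that moment; what a row does not reach only later rows make up. A row lasts 1/8 s, in which the tool goes at most 62.5 mm and 10.7 degrees, less where a joint would pass 70% of its speed; a pose out of reach is approached as far as the arm can. A call with a gripper value outside its range is refused whole. The fingers move at their own pace and stop on an object; "force" is the grip in N (left out, the last holds). Time passes only in rows, so rows that repeat a pose let the fingers close. It gives the time, the measured TCP pose, the force, the opening and the grip force at its end, in the units of the state.
- telemetry.observe(): the state, without advancing time (a new reading comes with each control period).
- vision.get_image(name): name is "scene" or "top"; returns the picture (480x640x3 uint8, blue, green, red); there is no depth.
- vision.camera_model(name): a dict with "camera_matrix" (3x3 intrinsics, pixels), "D" ([k1, k2, p1, p2, k3] as OpenCV has them; the pictures are not rectified), "world_to_cam" (4x4, takes a point from world to camera coordinates). Camera axes: x right, y down, z forward; pixel columns grow to the right and rows downward; lengths in m; the calibration is good to about 2 mm. A picture is of the moment at which its call begins. camera_model takes no time and is no camera call.
- arm.finish_job(): hands the job in; it is judged then, once.
The state is a dict: "time_s": time; "qpos": joint angles; "qd": joint speeds; "joint_torque": joint torques, N m; "eef_pos": TCP position; "eef_rot": TCP orientation; "wrist_force": force on the tool from outside, world axes, zero at the start; "ft_torque": the same for the moment, N m; "finger_gap": finger opening in m; "grip_force": force on a finger pad.
Only numpy, scipy, OpenCV 4.12 (cv2) and the standard library are available. Lean on these libraries where they do the work, as an engineer would, in place of code of your own. Each camera call takes 0.05 s, during which the arm holds its last target. There are 200 camera calls.

### The job

Move the four painted heading dies from their pans into the four recesses of the iron rack in reverse order: the die that starts leftmost in the row of pans goes into the rightmost recess, the next one into the recess beside it, and so on. Stand each die upright, fully down in its own recess, without tipping any of them over.

Things in the scene. Friction and masses are not known exactly. Their poses are not given: they have to be found in the camera images.
- die_red_mid (a point): Heading die with a red top: upright steel cylinder, diameter 34 mm, 65 mm tall, about 0.3 kg, the upper 12 mm painted red, a small black square on the top face. The point is its centre, 32.5 mm above its underside; z runs up its axis; its yaw is random and does not matter. It starts standing in the red pan (floor 13 mm above the bench), up to 6 mm off the pan's centre.
- die_blue_mid (a point): Heading die with a blue top: upright steel cylinder, diameter 34 mm, 65 mm tall, about 0.3 kg, the upper 12 mm painted blue, a small black square on the top face. The point is its centre, 32.5 mm above its underside; z runs up its axis; its yaw is random and does not matter. It starts standing in the blue pan (floor 13 mm above the bench), up to 6 mm off the pan's centre.
- die_yellow_mid (a point): Heading die with a yellow top: upright steel cylinder, diameter 34 mm, 65 mm tall, about 0.3 kg, the upper 12 mm painted yellow, a small black square on the top face. The point is its centre, 32.5 mm above its underside; z runs up its axis; its yaw is random and does not matter. It starts standing in the yellow pan (floor 13 mm above the bench), up to 6 mm off the pan's centre.
- die_white_mid (a point): Heading die with a white top: upright steel cylinder, diameter 34 mm, 65 mm tall, about 0.3 kg, the upper 12 mm painted white, a small black square on the top face. The point is its centre, 32.5 mm above its underside; z runs up its axis; its yaw is random and does not matter. It starts standing in the white pan (floor 13 mm above the bench), up to 6 mm off the pan's centre.
- pan_red: Square pan with a red rim and black floor, 60 by 60 mm, 10 mm high, walls and floor 3 mm, one of a row of four (68 mm apart, order varies) fixed on a dark oak board 84 by 290 by 10 mm. The red die starts in it. Origin: centre of its underside, 10 mm above the bench; y runs along the row to the left seen from the robot, x across it away from the robot.
- pan_blue: Square pan with a blue rim and black floor, 60 by 60 mm, 10 mm high, walls and floor 3 mm, one of a row of four (68 mm apart, order varies) fixed on a dark oak board 84 by 290 by 10 mm. The blue die starts in it. Origin: centre of its underside, 10 mm above the bench; y runs along the row to the left seen from the robot, x across it away from the robot.
- pan_yellow: Square pan with a yellow rim and black floor, 60 by 60 mm, 10 mm high, walls and floor 3 mm, one of a row of four (68 mm apart, order varies) fixed on a dark oak board 84 by 290 by 10 mm. The yellow die starts in it. Origin: centre of its underside, 10 mm above the bench; y runs along the row to the left seen from the robot, x across it away from the robot.
- pan_white: Square pan with a white rim and black floor, 60 by 60 mm, 10 mm high, walls and floor 3 mm, one of a row of four (68 mm apart, order varies) fixed on a dark oak board 84 by 290 by 10 mm. The white die starts in it. Origin: centre of its underside, 10 mm above the bench; y runs along the row to the left seen from the robot, x across it away from the robot.
- rack: Fixed dark iron plate, 76 by 275 by 16 mm, with a row of four square recesses 51 mm wide, 8 mm deep, at y = 102, 34, -34, -102 mm, x = 0. Origin: centre of its underside, on the bench; y along the row to the left seen from the robot, x away from the robot. A seated die's centre is 40.5 mm above it. Roughly parallel to the row of pans, beyond it or nearer.
- board: Fixed dark oak board, 84 by 290 mm, 10 mm thick, on which the four pans stand in a row, at y = 102, 34, -34, -102 mm, x = 0. Origin: centre of its underside, on the bench; y runs along the row to the left seen from the robot, x across it away from the robot. Turned by at most 0.15 rad.
Mind the look-alikes: they are no part of the job. What is shaped like the part that bears die_red_mid but orange or turquoise is not meant.

How it is judged:
By the outcome, as a careful person would: the job done as asked, in the order asked, and still so for the second after the job is handed in, with the robot touching nothing.
It also fails if it takes over 120 s, if anything falls off the work surface, if the arm or the gripper's body presses on something with over 40 N, if the wrist force passes 120 N, or if a joint passes its speed limit or range.

## Working session

There is one attempt and no reset: what is moved stays moved. The work goes in short steps, Python scripts to look and compute and a tool call to move; the robot and the scene stay as the last step left them, time stands still between calls to the robot, and variables do not carry over. Pictures are saved under pics/ and viewed, at most 14 in all, crops included, and the job is handed in when it is done.

Besides the shell and the picture viewer there is one more tool, called after ">>>" as name(argument=value, ...) on one line, values as JSON. apply_moves: Moves the arm, as the interface text tells. Its arguments: {"type":"object","properties":{"targets":{"type":"array","items":{"type":"object","properties":{"linear":{"type":"array","items":{"type":"number"}},"rot":{"type":"array","items":{"type":"number"}},"jaw":{"type":"number"}}}},"force":{"type":"number"}},"required":["targets"]}

```bash
mkdir -p pics; python3 - <<'E'
from plant import telemetry, vision, arm
import cv2
for n in("scene","top"):
    cv2.imwrite(f"pics/{n}0.png",vision.get_image(n)); m=vision.camera_model(n); print(n,m)
s=telemetry.observe(); print(s)
E
```

```text
scene {'camera_matrix': array([[539.34010505,   0.        , 315.77539755],
       [  0.        , 539.34010505, 250.56085059],
       [  0.        ,   0.        ,   1.        ]]), 'D': array([0.03463607, 0.        , 0.        , 0.        , 0.        ]), 'world_to_cam': array([[-0.21115302,  0.9774252 ,  0.00737388,  0.17391909],
       [ 0.53361579,  0.12159098, -0.83694075, -0.27393815],
       [-0.81894358, -0.17278775, -0.54724383,  1.19569217],
       [ 0.        ,  0.        ,  0.        ,  1.        ]])}
top {'camera_matrix': array([[516.9599312 ,   0.        , 316.99560781],
       [  0.        , 516.9599312 , 241.44708442],
       [  0.        ,   0.        ,   1.        ]]), 'D': array([-0.07453207,  0.        ,  0.        ,  0.        ,  0.        ]), 'world_to_cam': array([[-0.01264381, -0.99988534,  0.00833272, -0.04822627],
       [-0.99665959,  0.01192972, -0.08079195,  0.57478028],
       [ 0.08068327, -0.0093264 , -0.99669616,  0.81811643],
       [ 0.        ,  0.        ,  0.        ,  1.        ]])}
{'time_s': 0.1, 'qpos': array([ 1.06174220e+00,  5.27777239e-02,  1.40163737e+00,  2.20884727e-05,
        1.68860503e+00, -7.02818921e-02]), 'qd': array([ 2.40919814e-04, -2.42893625e-03, -2.29733114e-03,  1.04369722e-03,
       -8.67720743e-04,  4.43401878e-06]), 'joint_torque': array([ 1.78897360e-03, -3.82578850e+01, -3.60986459e+01, -7.76613001e-05,
        4.79241513e-03,  4.98642271e-05]), 'eef_pos': array([0.22298999, 0.47525966, 0.40394725]), 'eef_rot': array([[-9.05274987e-01,  4.24825478e-01, -7.14833245e-04],
       [ 4.24826061e-01,  9.05274152e-01, -1.23578401e-03],
       [ 1.22127529e-04, -1.42240414e-03, -9.99998981e-01]]), 'wrist_force': array([-0.31481178,  0.2663216 , -0.56245921]), 'ft_torque': array([-0.06029572, -0.0121493 , -0.0176371 ]), 'grip_force': 0.0, 'finger_gap': 0.08524746863327085}
```

View pics/top0.png

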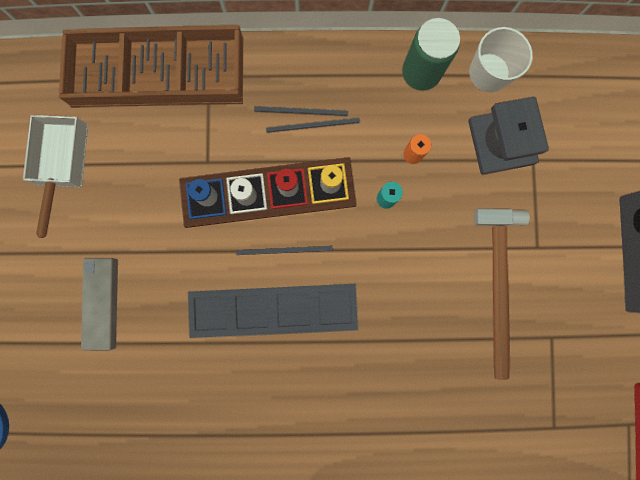

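View pics/scene0.png

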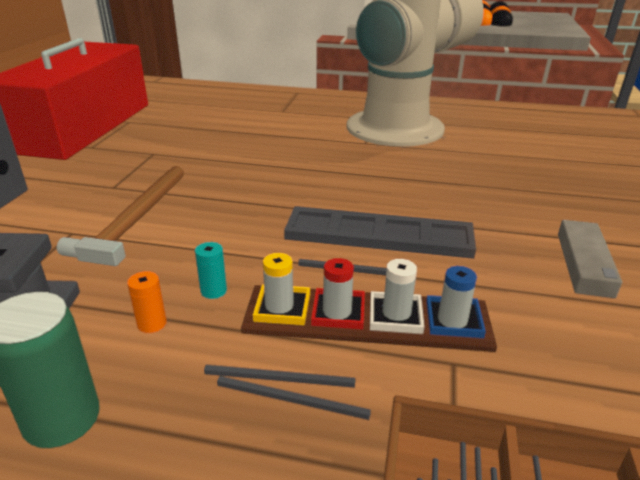

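Top view shows the pan row, left to right, as blue (199,189), white (241,188), red (286,180), yellow (332,176). The rack is nearer the robot, with corners at about (189,291), (356,284), (358,329) and (190,337). The possible mix-ups are the orange cylinder (421,145) and the turquoise one (392,192), which stand loose outside the pans. My dies are the four inside pans. I'll check this in one close crop.

```bash
cat >h.py <<'E'
import numpy as np, cv2
from plant import telemetry, vision, arm
def ray(n,uv):
    m=vision.camera_model(n); T=m["world_to_cam"]
    p=cv2.undistortPoints(np.array(uv,float).reshape(-1,1,2),m["camera_matrix"],m["D"]).reshape(-1,2)
    d=np.c_[p,np.ones(len(p))]@T[:3,:3]; return -T[:3,:3].T@T[:3,3],d
def onz(n,uv,z):
    c,d=ray(n,uv); return c+d*((z-c[2])/d[:,2])[:,None]
def proj(n,X):
    m=vision.camera_model(n);T=m["world_to_cam"]
    return cv2.projectPoints(np.array(X,float).reshape(-1,3),cv2.Rodrigues(T[:3,:3])[0],T[:3,3],m["camera_matrix"],m["D"])[0].reshape(-1,2)
def square(img,u,r=7,th=None):
    "centroid of the dark square near pixel u"
    x,y=np.round(u).astype(int); g=img[y-r:y+r+1,x-r:x+r+1].max(2).astype(float)
    hi=np.percentile(g,60); w=np.clip(hi*.75-g,0,None); _,l=cv2.connectedComponents((w>0).astype(np.uint8))
    yy,xx=np.mgrid[:2*r+1,:2*r+1]; ids=[i for i in range(1,l.max()+1)]
    i=min(ids,key=lambda i:np.hypot(xx[l==i].mean()-r,yy[l==i].mean()-r)); w=w*(l==i)
    return np.array([x-r+(w*xx).sum()/w.sum(),y-r+(w*yy).sum()/w.sum()]),int((l==i).sum())
E
python3 - <<'E'
from h import *
t=cv2.imread("pics/top0.png"); s=cv2.imread("pics/scene0.png")
cv2.imwrite("pics/crop1.png",cv2.resize(t[150:345,175:425],None,fx=3,fy=3,interpolation=cv2.INTER_CUBIC))
cv2.imwrite("pics/crop2.png",cv2.resize(s[200:350,235:500],None,fx=3,fy=3,interpolation=cv2.INTER_CUBIC))
for k,u,v in [("blue",(199,189),(460,271)),("white",(241,188),(401,265)),("red",(286,180),(338,263)),("yellow",(332,176),(278,258))]:
    a,na=square(t,u,5); b,nb=square(s,v,5)
    print(k,a.round(1),na,b.round(1),nb,onz("top",a,.078).round(4),onz("scene",b,.078).round(4))
c=onz("top",[(189,291),(356,284),(358,329),(190,337)],.016);print(c.round(4),np.linalg.norm(np.diff(c,axis=0),axis=1))
E
```

```text
blue [198.4 189.1] 37 [460.9 273.5] 41 [[0.6528 0.1267 0.078 ]] [[0.6543 0.1263 0.078 ]]
white [240.6 188.2] 38 [401.4 266.2] 40 [[0.6533 0.0615 0.078 ]] [[0.6547 0.0613 0.078 ]]
red [285.9 178.7] 34 [338.4 265.2] 40 [[ 0.6671 -0.0082  0.078 ]] [[ 0.6684 -0.008   0.078 ]]
yellow [331.6 175.1] 33 [277.1 259.9] 39 [[ 0.672  -0.0786  0.078 ]] [[ 0.6734 -0.0781  0.078 ]]
[[ 0.496   0.1549  0.016 ]
 [ 0.5042 -0.1182  0.016 ]
 [ 0.4312 -0.1202  0.016 ]
 [ 0.4213  0.1531  0.016 ]] [0.27326849 0.0730721  0.27351914]
```

View pics/crop1.png

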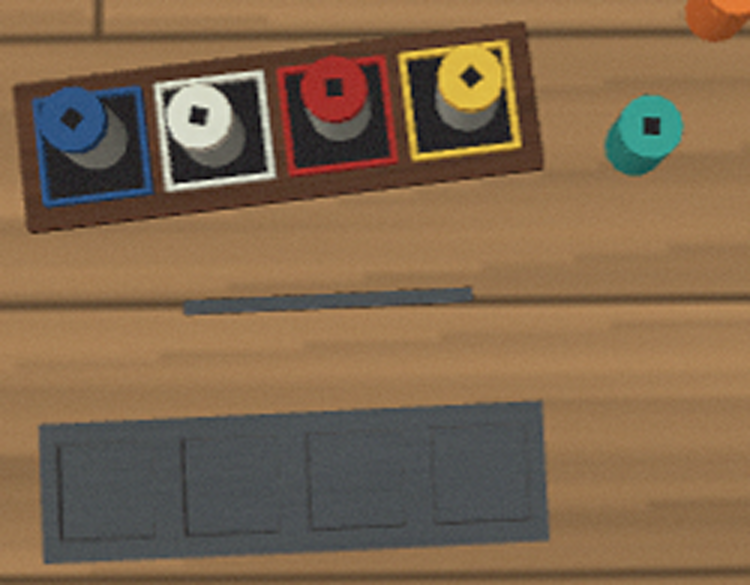

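View pics/crop2.png

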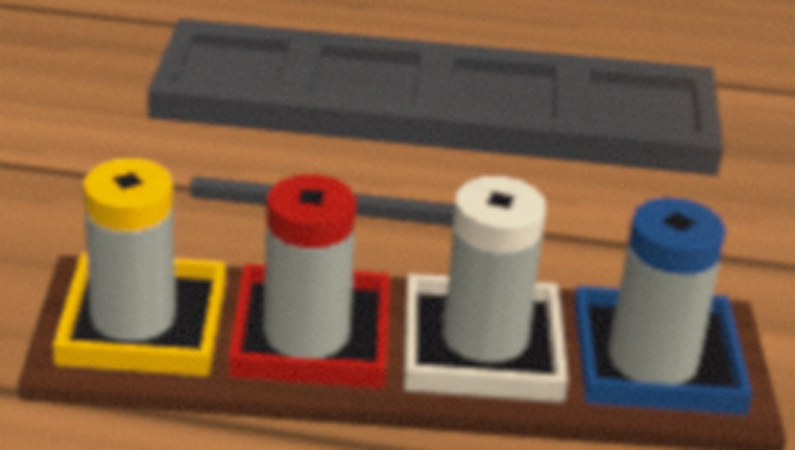

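The crops show the pan order, left to right, as blue, white, red, yellow, with the rack empty and the orange and turquoise cylinders outside the pans. Both cameras agree on the die tops to 1.5 mm. Next I'll refine the rack pose and work out the moves.

```bash
python3 - <<'E'
from h import *
c=onz("top",[(188.3,291.7),(355.3,283.7),(357.7,330.3),(190,337.3)],.016)[:,:2]
# refine with scene-camera far-edge corners (crop2 /3 + offset)
s=onz("scene",np.array([(178,20),(718,69),(716,142),(150,95)])/3+[235,200],.016)[:,:2]
print(c.round(4),s.round(4))
for q in(c,s):
    print(q.mean(0),cv2.minAreaRect((q*1000).astype(np.float32)))
m=c.mean(0); y=(c[0]+c[3]-c[1]-c[2]); y/=np.linalg.norm(y)
for k in(102,34,-34,-102): print(k,(m+y*k/1000).round(4))
R=telemetry.observe()["eef_rot"]; p=telemetry.observe()["eef_pos"]
W=np.array([[0,1,0],[1,0,0],[0,0,-1.]])
print("rot",np.degrees(cv2.Rodrigues(R.T@W)[0].ravel()).round(2))
print("lin",(R.T@(np.array([.6535,.1265,.33])-p)*100).round(2))
E
```

```text
[[ 0.4948  0.1561]
 [ 0.5047 -0.1171]
 [ 0.4291 -0.1197]
 [ 0.4208  0.1531]] [[ 0.4358 -0.1185]
 [ 0.4252  0.1572]
 [ 0.4949  0.1543]
 [ 0.5126 -0.1132]]
[0.46237586 0.01811085] ((462.2098388671875, 18.20378875732422), (75.6865234375, 273.3340148925781), 1.9714897871017456)
[0.46710287 0.0199333 ] ((468.9363098144531, 20.80694580078125), (76.99057006835938, 275.8590393066406), 2.2046189308166504)
102 [0.459  0.1201]
34 [0.4612 0.0521]
-34 [ 0.4635 -0.0159]
-102 [ 0.4658 -0.0838]
rot [-8.000e-02  4.000e-02  6.486e+01]
lin [-53.79 -13.27   7.41]
```

>>> apply_moves(targets=[{"linear": [-53.8, -13.3, 7.4], "rot": [-0.1, 0, 64.9], "jaw": 100}, {"linear": [-53.8, -13.3, 7.4], "rot": [-0.1, 0, 64.9], "jaw": 100}, {"linear": [-53.8, -13.3, 7.4], "rot": [-0.1, 0, 64.9], "jaw": 100}, {"linear": [-53.8, -13.3, 7.4], "rot": [-0.1, 0, 64.9], "jaw": 100}, {"linear": [-53.8, -13.3, 7.4], "rot": [-0.1, 0, 64.9], "jaw": 100}, {"linear": [-53.8, -13.3, 7.4], "rot": [-0.1, 0, 64.9], "jaw": 100}, {"linear": [-53.8, -13.3, 7.4], "rot": [-0.1, 0, 64.9], "jaw": 100}, {"linear": [-53.8, -13.3, 7.4], "rot": [-0.1, 0, 64.9], "jaw": 100}, {"linear": [-53.8, -13.3, 7.4], "rot": [-0.1, 0, 64.9], "jaw": 100}, {"linear": [-53.8, -13.3, 7.4], "rot": [-0.1, 0, 64.9], "jaw": 100}, {"linear": [-53.8, -13.3, 7.4], "rot": [-0.1, 0, 64.9], "jaw": 100}, {"linear": [-53.8, -13.3, 7.4], "rot": [-0.1, 0, 64.9], "jaw": 100}, {"linear": [-53.8, -13.3, 7.4], "rot": [-0.1, 0, 64.9], "jaw": 100}, {"linear": [-53.8, -13.3, 7.4], "rot": [-0.1, 0, 64.9], "jaw": 100}, {"linear": [-53.8, -13.3, 7.4], "rot": [-0.1, 0, 64.9], "jaw": 100}], force=50)

```text
time_s: 1.98
eef_pos: [0.6534, 0.1266, 0.331]
eef_rot: [[0.0, 1.0, 0.002], [1.0, -0.0, 0.001], [0.001, 0.002, -1.0]]
wrist_force: [-1.0, 0.0, 0.6]
finger_gap: 0.0855
grip_force: 0.0
```

>>> apply_moves(targets=[{"linear": [0, 0, 5], "rot": [0, 0, 0], "jaw": 100}, {"linear": [0, 0, 9], "rot": [0, 0, 0], "jaw": 100}, {"linear": [0, 0, 12.3], "rot": [0, 0, 0], "jaw": 90}, {"linear": [0, 0, 12.3], "rot": [0, 0, 0], "jaw": 70}, {"linear": [0, 0, 12.3], "rot": [0, 0, 0], "jaw": 50}, {"linear": [0, 0, 12.3], "rot": [0, 0, 0], "jaw": 20}, {"linear": [0, 0, 12.3], "rot": [0, 0, 0], "jaw": 20}, {"linear": [0, 0, 12.3], "rot": [0, 0, 0], "jaw": 20}, {"linear": [0, 0, 12.3], "rot": [0, 0, 0], "jaw": 20}, {"linear": [0, 0, 12.3], "rot": [0, 0, 0], "jaw": 20}], force=50)

```text
time_s: 3.22
eef_pos: [0.6543, 0.1266, 0.2106]
eef_rot: [[0.001, 1.0, 0.005], [1.0, -0.001, 0.002], [0.002, 0.005, -1.0]]
wrist_force: [-2.3, 0.2, 6.4]
finger_gap: 0.0329
grip_force: 50.4
```

>>> apply_moves(targets=[{"linear": [0, 0, -2], "rot": [0, 0, 0], "jaw": 20}, {"linear": [0, 0, -6], "rot": [0, 0, 0], "jaw": 20}, {"linear": [0, 0, -10], "rot": [0, 0, 0], "jaw": 20}, {"linear": [-2, -2, -11], "rot": [0, 0, 0], "jaw": 20}, {"linear": [-5, -4.5, -11], "rot": [0, 0, 0], "jaw": 20}, {"linear": [-8, -7, -11], "rot": [0, 0, 0], "jaw": 20}, {"linear": [-11, -9.5, -11], "rot": [0, 0, 0], "jaw": 20}, {"linear": [-14, -12, -11], "rot": [0, 0, 0], "jaw": 20}, {"linear": [-17, -14.5, -11], "rot": [0, 0, 0], "jaw": 20}, {"linear": [-19.5, -17, -11], "rot": [0, 0, 0], "jaw": 20}, {"linear": [-21, -18.7, -11], "rot": [0, 0, 0], "jaw": 20}, {"linear": [-21, -18.7, -11], "rot": [0, 0, 0], "jaw": 20}, {"linear": [-21, -18.7, -11], "rot": [0, 0, 0], "jaw": 20}])

```text
time_s: 4.85
eef_pos: [0.4667, -0.0833, 0.3181]
eef_rot: [[0.001, 1.0, 0.003], [1.0, -0.001, 0.001], [0.001, 0.003, -1.0]]
wrist_force: [0.2, 0.4, -2.6]
finger_gap: 0.0331
grip_force: 50.8
```

```bash
python3 - <<'E'
from h import *
s=telemetry.observe(); print(s["eef_pos"].round(4),s["wrist_force"].round(1))
i=vision.get_image("top");j=vision.get_image("scene")
cv2.imwrite("pics/carry.png",np.hstack([cv2.resize(i[130:430,130:430],(400,400)),cv2.resize(j[100:400,200:500],(400,400))]))
E
```

```text
[ 0.4667 -0.0833  0.3181] [ 0.2  0.4 -2.6]
```

View pics/carry.png

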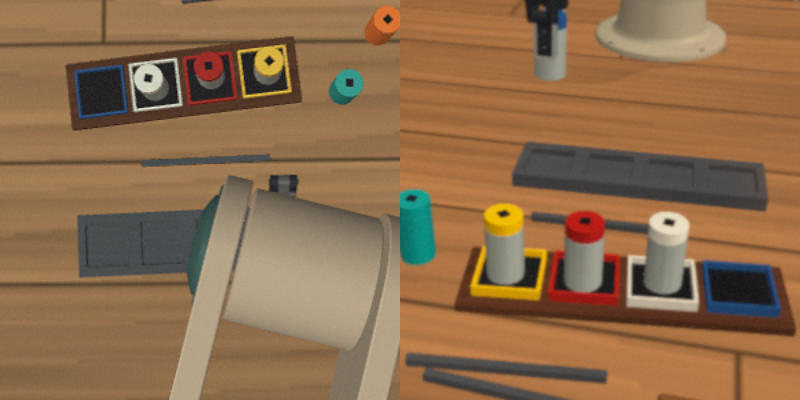

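The picture shows blue held upright above the rack's right recess, the blue pan empty, and the other three dies undisturbed. I'll lower it now.

>>> apply_moves(targets=[{"linear": [0, 0.05, 4], "rot": [0, 0, 0], "jaw": 20}, {"linear": [0, 0.05, 7.5], "rot": [0, 0, 0], "jaw": 20}, {"linear": [0, 0.05, 9.5], "rot": [0, 0, 0], "jaw": 20}, {"linear": [0, 0.05, 10.4], "rot": [0, 0, 0], "jaw": 20}, {"linear": [0, 0.05, 10.8], "rot": [0, 0, 0], "jaw": 20}, {"linear": [0, 0.05, 11.1], "rot": [0, 0, 0], "jaw": 20}, {"linear": [0, 0.05, 11.3], "rot": [0, 0, 0], "jaw": 20}, {"linear": [0, 0.05, 11.3], "rot": [0, 0, 0], "jaw": 20}, {"linear": [0, 0.05, 11.3], "rot": [0, 0, 0], "jaw": 20}])

```text
time_s: 6.08
eef_pos: [0.4674, -0.0835, 0.2056]
eef_rot: [[0.001, 1.0, 0.003], [1.0, -0.001, 0.001], [0.001, 0.003, -1.0]]
wrist_force: [-3.6, 1.1, 6.0]
finger_gap: 0.0331
grip_force: 51.3
```

>>> apply_moves(targets=[{"linear": [0, 0, 0], "rot": [0, 0, 0], "jaw": 45}, {"linear": [0, 0, 0], "rot": [0, 0, 0], "jaw": 55}, {"linear": [0, 0, 0], "rot": [0, 0, 0], "jaw": 75}, {"linear": [0, 0, 0], "rot": [0, 0, 0], "jaw": 100}, {"linear": [0, 0, 0], "rot": [0, 0, 0], "jaw": 100}, {"linear": [0, 0, 0], "rot": [0, 0, 0], "jaw": 100}, {"linear": [0, 0, -5], "rot": [0, 0, 0], "jaw": 100}, {"linear": [0, 0, -11], "rot": [0, 0, 0], "jaw": 100}, {"linear": [4, 5, -12], "rot": [0, 0, 0], "jaw": 100}, {"linear": [8, 9.5, -12], "rot": [0, 0, 0], "jaw": 100}, {"linear": [11, 14, -12], "rot": [0, 0, 0], "jaw": 100}, {"linear": [14.5, 18.7, -12], "rot": [0, 0, 0], "jaw": 100}, {"linear": [14.5, 18.7, -12], "rot": [0, 0, 0], "jaw": 100}, {"linear": [14.5, 18.7, -12], "rot": [0, 0, 0], "jaw": 100}])

```text
time_s: 7.82
eef_pos: [0.6539, 0.0612, 0.3242]
eef_rot: [[0.001, 1.0, 0.0], [1.0, -0.001, 0.001], [0.001, 0.0, -1.0]]
wrist_force: [0.7, -0.2, -0.3]
finger_gap: 0.0856
grip_force: 0.0
```

```bash
python3 - <<'E'
from h import *
i=vision.get_image("top");j=vision.get_image("scene")
cv2.imwrite("pics/b.png",np.hstack([cv2.resize(i[130:430,130:430],(400,400)),cv2.resize(j[100:400,200:500],(400,400))]))
E
```

```text
(no output)
```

View pics/b.png

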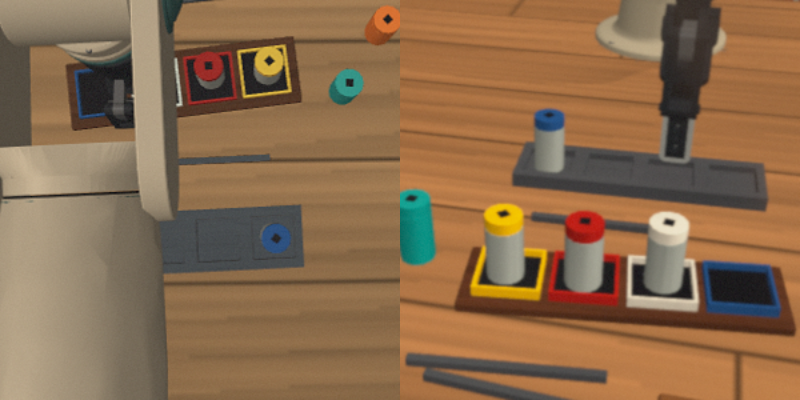

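Blue stands in the right-hand recess, with the recess outline showing around it in the top view. White is next.

>>> apply_moves(targets=[{"linear": [0, 0, 5], "rot": [0, 0, 0], "jaw": 100}, {"linear": [0, 0, 9], "rot": [0, 0, 0], "jaw": 100}, {"linear": [0, 0, 11.6], "rot": [0, 0, 0], "jaw": 90}, {"linear": [0, 0, 11.6], "rot": [0, 0, 0], "jaw": 70}, {"linear": [0, 0, 11.6], "rot": [0, 0, 0], "jaw": 50}, {"linear": [0, 0, 11.6], "rot": [0, 0, 0], "jaw": 20}, {"linear": [0, 0, 11.6], "rot": [0, 0, 0], "jaw": 20}, {"linear": [0, 0, 11.6], "rot": [0, 0, 0], "jaw": 20}, {"linear": [0, 0, 11.6], "rot": [0, 0, 0], "jaw": 20}, {"linear": [0, 0, 11.6], "rot": [0, 0, 0], "jaw": 20}])

```text
time_s: 9.18
eef_pos: [0.6546, 0.0613, 0.2117]
eef_rot: [[0.001, 1.0, 0.005], [1.0, -0.001, 0.001], [0.001, 0.005, -1.0]]
wrist_force: [-4.9, -1.0, 7.6]
finger_gap: 0.0328
grip_force: 50.0
```

>>> apply_moves(targets=[{"linear": [0, 0, -2], "rot": [0, 0, 0], "jaw": 20}, {"linear": [0, 0, -6], "rot": [0, 0, 0], "jaw": 20}, {"linear": [0, 0, -10], "rot": [0, 0, 0], "jaw": 20}, {"linear": [-1, -2, -11], "rot": [0, 0, 0], "jaw": 20}, {"linear": [-2.5, -5, -11], "rot": [0, 0, 0], "jaw": 20}, {"linear": [-4, -8.5, -11], "rot": [0, 0, 0], "jaw": 20}, {"linear": [-5.5, -12, -11], "rot": [0, 0, 0], "jaw": 20}, {"linear": [-6.5, -15.5, -11], "rot": [0, 0, 0], "jaw": 20}, {"linear": [-7.3, -18, -11], "rot": [0, 0, 0], "jaw": 20}, {"linear": [-7.7, -19, -11], "rot": [0, 0, 0], "jaw": 20}, {"linear": [-7.7, -19, -11], "rot": [0, 0, 0], "jaw": 20}, {"linear": [-7.7, -19, -11], "rot": [0, 0, 0], "jaw": 20}])

```text
time_s: 10.68
eef_pos: [0.4645, -0.0154, 0.3187]
eef_rot: [[0.0, 1.0, 0.002], [1.0, -0.0, 0.001], [0.001, 0.002, -1.0]]
wrist_force: [-0.2, -0.6, -3.8]
finger_gap: 0.0327
grip_force: 50.8
```

>>> apply_moves(targets=[{"linear": [0, 0, 4], "rot": [0, 0, 0], "jaw": 20}, {"linear": [0, 0, 7.5], "rot": [0, 0, 0], "jaw": 20}, {"linear": [0, 0, 9.5], "rot": [0, 0, 0], "jaw": 20}, {"linear": [0, 0, 10.4], "rot": [0, 0, 0], "jaw": 20}, {"linear": [0, 0, 10.8], "rot": [0, 0, 0], "jaw": 20}, {"linear": [0, 0, 11.1], "rot": [0, 0, 0], "jaw": 20}, {"linear": [0, 0, 11.3], "rot": [0, 0, 0], "jaw": 20}, {"linear": [0, 0, 11.3], "rot": [0, 0, 0], "jaw": 20}, {"linear": [0, 0, 11.3], "rot": [0, 0, 0], "jaw": 20}])

```text
time_s: 11.8
eef_pos: [0.4645, -0.0154, 0.2066]
eef_rot: [[0.001, 1.0, 0.003], [1.0, -0.001, 0.001], [0.001, 0.003, -1.0]]
wrist_force: [-4.9, -0.5, 5.4]
finger_gap: 0.033
grip_force: 51.4
```

>>> apply_moves(targets=[{"linear": [0, 0, 0], "rot": [0, 0, 0], "jaw": 45}, {"linear": [0, 0, 0], "rot": [0, 0, 0], "jaw": 55}, {"linear": [0, 0, 0], "rot": [0, 0, 0], "jaw": 75}, {"linear": [0, 0, 0], "rot": [0, 0, 0], "jaw": 100}, {"linear": [0, 0, 0], "rot": [0, 0, 0], "jaw": 100}, {"linear": [0, 0, 0], "rot": [0, 0, 0], "jaw": 100}, {"linear": [0, 0, -5], "rot": [0, 0, 0], "jaw": 100}, {"linear": [0, 0, -11], "rot": [0, 0, 0], "jaw": 100}, {"linear": [0.2, 5, -12], "rot": [0, 0, 0], "jaw": 100}, {"linear": [0.4, 10.5, -12], "rot": [0, 0, 0], "jaw": 100}, {"linear": [0.6, 16, -12], "rot": [0, 0, 0], "jaw": 100}, {"linear": [0.7, 20.3, -12], "rot": [0, 0, 0], "jaw": 100}, {"linear": [0.7, 20.3, -12], "rot": [0, 0, 0], "jaw": 100}, {"linear": [0.7, 20.3, -12], "rot": [0, 0, 0], "jaw": 100}])

```text
time_s: 13.55
eef_pos: [0.6666, -0.0087, 0.3253]
eef_rot: [[0.001, 1.0, 0.001], [1.0, -0.001, 0.001], [0.001, 0.001, -1.0]]
wrist_force: [-0.0, 0.8, 0.0]
finger_gap: 0.0853
grip_force: 0.0
```

```bash
python3 - <<'E'
from h import *
i=vision.get_image("top");j=vision.get_image("scene")
cv2.imwrite("pics/w.png",np.hstack([cv2.resize(i[130:430,130:430],(400,400)),cv2.resize(j[100:400,200:500],(400,400))]))
E
```

```text
(no output)
```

View pics/w.png

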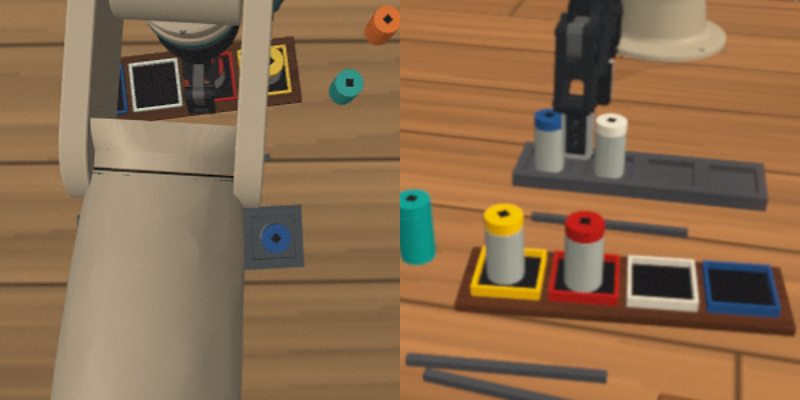

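White stands upright in the second recess from the right, and red and yellow are untouched. Red is next.

>>> apply_moves(targets=[{"linear": [0, 0.1, 5], "rot": [0, 0, 0], "jaw": 100}, {"linear": [0, 0.1, 9], "rot": [0, 0, 0], "jaw": 100}, {"linear": [0, 0.1, 11.7], "rot": [0, 0, 0], "jaw": 90}, {"linear": [0, 0.1, 11.7], "rot": [0, 0, 0], "jaw": 70}, {"linear": [0, 0.1, 11.7], "rot": [0, 0, 0], "jaw": 50}, {"linear": [0, 0.1, 11.7], "rot": [0, 0, 0], "jaw": 20}, {"linear": [0, 0.1, 11.7], "rot": [0, 0, 0], "jaw": 20}, {"linear": [0, 0.1, 11.7], "rot": [0, 0, 0], "jaw": 20}, {"linear": [0, 0.1, 11.7], "rot": [0, 0, 0], "jaw": 20}, {"linear": [0, 0.1, 11.7], "rot": [0, 0, 0], "jaw": 20}])

```text
time_s: 14.9
eef_pos: [0.6685, -0.0086, 0.2117]
eef_rot: [[0.001, 1.0, 0.005], [1.0, -0.001, 0.001], [0.001, 0.005, -1.0]]
wrist_force: [-3.6, -0.2, 7.8]
finger_gap: 0.0331
grip_force: 50.2
```

>>> apply_moves(targets=[{"linear": [0, 0, -2], "rot": [0, 0, 0], "jaw": 20}, {"linear": [0, 0, -6], "rot": [0, 0, 0], "jaw": 20}, {"linear": [0, 0, -10], "rot": [0, 0, 0], "jaw": 20}, {"linear": [1, -2, -11], "rot": [0, 0, 0], "jaw": 20}, {"linear": [2.5, -5.5, -11], "rot": [0, 0, 0], "jaw": 20}, {"linear": [4, -9.5, -11], "rot": [0, 0, 0], "jaw": 20}, {"linear": [5, -13.5, -11], "rot": [0, 0, 0], "jaw": 20}, {"linear": [5.7, -17, -11], "rot": [0, 0, 0], "jaw": 20}, {"linear": [6, -19.5, -11], "rot": [0, 0, 0], "jaw": 20}, {"linear": [6.1, -20.6, -11], "rot": [0, 0, 0], "jaw": 20}, {"linear": [6.1, -20.6, -11], "rot": [0, 0, 0], "jaw": 20}, {"linear": [6.1, -20.6, -11], "rot": [0, 0, 0], "jaw": 20}])

```text
time_s: 16.4
eef_pos: [0.4626, 0.0523, 0.3187]
eef_rot: [[0.001, 1.0, 0.002], [1.0, -0.001, 0.001], [0.001, 0.002, -1.0]]
wrist_force: [-0.1, 0.2, -4.1]
finger_gap: 0.0331
grip_force: 50.7
```

>>> apply_moves(targets=[{"linear": [0, 0, 4], "rot": [0, 0, 0], "jaw": 20}, {"linear": [0, 0, 7.5], "rot": [0, 0, 0], "jaw": 20}, {"linear": [0, 0, 9.5], "rot": [0, 0, 0], "jaw": 20}, {"linear": [0, 0, 10.4], "rot": [0, 0, 0], "jaw": 20}, {"linear": [0, 0, 10.8], "rot": [0, 0, 0], "jaw": 20}, {"linear": [0, 0, 11.1], "rot": [0, 0, 0], "jaw": 20}, {"linear": [0, 0, 11.3], "rot": [0, 0, 0], "jaw": 20}, {"linear": [0, 0, 11.3], "rot": [0, 0, 0], "jaw": 20}, {"linear": [0, 0, 11.3], "rot": [0, 0, 0], "jaw": 20}])

```text
time_s: 17.52
eef_pos: [0.4625, 0.0526, 0.2066]
eef_rot: [[0.001, 1.0, 0.003], [1.0, -0.001, 0.001], [0.001, 0.003, -1.0]]
wrist_force: [-4.5, -0.1, 4.9]
finger_gap: 0.0331
grip_force: 51.2
```

>>> apply_moves(targets=[{"linear": [0, 0, 0], "rot": [0, 0, 0], "jaw": 45}, {"linear": [0, 0, 0], "rot": [0, 0, 0], "jaw": 55}, {"linear": [0, 0, 0], "rot": [0, 0, 0], "jaw": 75}, {"linear": [0, 0, 0], "rot": [0, 0, 0], "jaw": 100}, {"linear": [0, 0, 0], "rot": [0, 0, 0], "jaw": 100}, {"linear": [0, 0, 0], "rot": [0, 0, 0], "jaw": 100}, {"linear": [0, 0, -5], "rot": [0, 0, 0], "jaw": 100}, {"linear": [0, 0, -11], "rot": [0, 0, 0], "jaw": 100}, {"linear": [-3, 5, -12], "rot": [0, 0, 0], "jaw": 100}, {"linear": [-6, 10, -12], "rot": [0, 0, 0], "jaw": 100}, {"linear": [-9, 15, -12], "rot": [0, 0, 0], "jaw": 100}, {"linear": [-12, 19.5, -12], "rot": [0, 0, 0], "jaw": 100}, {"linear": [-13.1, 21.1, -12], "rot": [0, 0, 0], "jaw": 100}, {"linear": [-13.1, 21.1, -12], "rot": [0, 0, 0], "jaw": 100}, {"linear": [-13.1, 21.1, -12], "rot": [0, 0, 0], "jaw": 100}])

```text
time_s: 19.4
eef_pos: [0.6725, -0.0781, 0.3255]
eef_rot: [[0.0, 1.0, 0.001], [1.0, -0.0, 0.001], [0.001, 0.001, -1.0]]
wrist_force: [0.6, 0.4, -0.5]
finger_gap: 0.0851
grip_force: 0.0
```

```bash
python3 - <<'E'
from h import *
i=vision.get_image("top");j=vision.get_image("scene")
cv2.imwrite("pics/r.png",np.hstack([cv2.resize(i[130:430,130:430],(400,400)),cv2.resize(j[100:400,200:500],(400,400))]))
E
```

```text
(no output)
```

View pics/r.png

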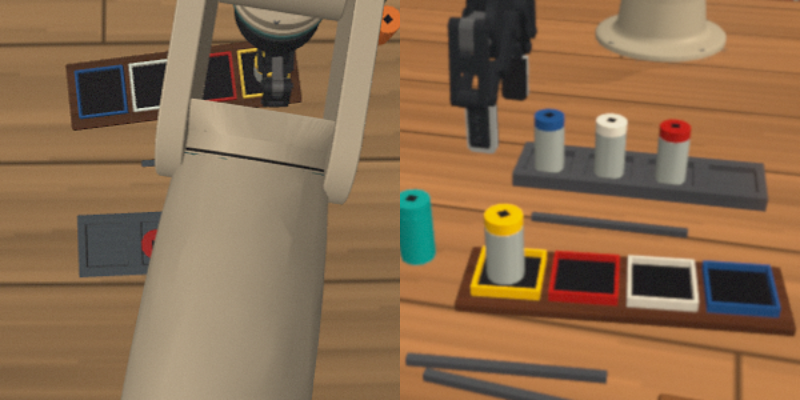

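Red stands upright in the third recess from the right, so only yellow is left.

>>> apply_moves(targets=[{"linear": [0, 0, 5], "rot": [0, 0, 0], "jaw": 100}, {"linear": [0, 0, 9], "rot": [0, 0, 0], "jaw": 100}, {"linear": [0, 0, 11.7], "rot": [0, 0, 0], "jaw": 90}, {"linear": [0, 0, 11.7], "rot": [0, 0, 0], "jaw": 70}, {"linear": [0, 0, 11.7], "rot": [0, 0, 0], "jaw": 50}, {"linear": [0, 0, 11.7], "rot": [0, 0, 0], "jaw": 20}, {"linear": [0, 0, 11.7], "rot": [0, 0, 0], "jaw": 20}, {"linear": [0, 0, 11.7], "rot": [0, 0, 0], "jaw": 20}, {"linear": [0, 0, 11.7], "rot": [0, 0, 0], "jaw": 20}, {"linear": [0, 0, 11.7], "rot": [0, 0, 0], "jaw": 20}])

```text
time_s: 20.75
eef_pos: [0.6735, -0.0786, 0.2114]
eef_rot: [[0.001, 1.0, 0.005], [1.0, -0.001, 0.001], [0.001, 0.005, -1.0]]
wrist_force: [-3.3, 0.9, 8.0]
finger_gap: 0.033
grip_force: 50.2
```

>>> apply_moves(targets=[{"linear": [0, 0, -2], "rot": [0, 0, 0], "jaw": 20}, {"linear": [0, 0, -6], "rot": [0, 0, 0], "jaw": 20}, {"linear": [0, 0, -10], "rot": [0, 0, 0], "jaw": 20}, {"linear": [2, -2, -11], "rot": [0, 0, 0], "jaw": 20}, {"linear": [5, -5, -11], "rot": [0, 0, 0], "jaw": 20}, {"linear": [8, -8, -11], "rot": [0, 0, 0], "jaw": 20}, {"linear": [11, -11.5, -11], "rot": [0, 0, 0], "jaw": 20}, {"linear": [14, -15, -11], "rot": [0, 0, 0], "jaw": 20}, {"linear": [17, -18, -11], "rot": [0, 0, 0], "jaw": 20}, {"linear": [19, -20.5, -11], "rot": [0, 0, 0], "jaw": 20}, {"linear": [19.9, -21.3, -11], "rot": [0, 0, 0], "jaw": 20}, {"linear": [19.9, -21.3, -11], "rot": [0, 0, 0], "jaw": 20}, {"linear": [19.9, -21.3, -11], "rot": [0, 0, 0], "jaw": 20}])

```text
time_s: 22.38
eef_pos: [0.4607, 0.1199, 0.3187]
eef_rot: [[0.001, 1.0, 0.002], [1.0, -0.001, 0.001], [0.001, 0.002, -1.0]]
wrist_force: [-0.1, 0.6, -2.5]
finger_gap: 0.0331
grip_force: 50.7
```

>>> apply_moves(targets=[{"linear": [0, 0, 4], "rot": [0, 0, 0], "jaw": 20}, {"linear": [0, 0, 7.5], "rot": [0, 0, 0], "jaw": 20}, {"linear": [0, 0, 9.5], "rot": [0, 0, 0], "jaw": 20}, {"linear": [0, 0, 10.4], "rot": [0, 0, 0], "jaw": 20}, {"linear": [0, 0, 10.8], "rot": [0, 0, 0], "jaw": 20}, {"linear": [0, 0, 11.1], "rot": [0, 0, 0], "jaw": 20}, {"linear": [0, 0, 11.3], "rot": [0, 0, 0], "jaw": 20}, {"linear": [0, 0, 11.3], "rot": [0, 0, 0], "jaw": 20}, {"linear": [0, 0, 11.3], "rot": [0, 0, 0], "jaw": 20}])

```text
time_s: 23.5
eef_pos: [0.4605, 0.1206, 0.2064]
eef_rot: [[0.001, 1.0, 0.003], [1.0, -0.001, 0.001], [0.001, 0.003, -1.0]]
wrist_force: [-2.4, -1.2, 4.0]
finger_gap: 0.033
grip_force: 51.1
```

Seated. I'll release it, rise, and move clear to the left for the final check.

>>> apply_moves(targets=[{"linear": [0, 0, 0], "rot": [0, 0, 0], "jaw": 45}, {"linear": [0, 0, 0], "rot": [0, 0, 0], "jaw": 55}, {"linear": [0, 0, 0], "rot": [0, 0, 0], "jaw": 75}, {"linear": [0, 0, 0], "rot": [0, 0, 0], "jaw": 100}, {"linear": [0, 0, 0], "rot": [0, 0, 0], "jaw": 100}, {"linear": [0, 0, 0], "rot": [0, 0, 0], "jaw": 100}, {"linear": [0, 0, -5], "rot": [0, 0, 0], "jaw": 100}, {"linear": [0, 0, -11], "rot": [0, 0, 0], "jaw": 100}, {"linear": [4, 0, -15], "rot": [0, 0, 0], "jaw": 100}, {"linear": [10, -3, -18], "rot": [0, 0, 0], "jaw": 100}, {"linear": [16, -6, -18], "rot": [0, 0, 0], "jaw": 100}, {"linear": [22, -9, -18], "rot": [0, 0, 0], "jaw": 100}, {"linear": [28, -12, -18], "rot": [0, 0, 0], "jaw": 100}, {"linear": [33, -15, -18], "rot": [0, 0, 0], "jaw": 100}, {"linear": [33, -15, -18], "rot": [0, 0, 0], "jaw": 100}, {"linear": [33, -15, -18], "rot": [0, 0, 0], "jaw": 100}])

```text
time_s: 25.5
eef_pos: [0.3097, 0.4511, 0.3852]
eef_rot: [[-0.001, 1.0, 0.001], [1.0, 0.001, 0.0], [0.0, 0.001, -1.0]]
wrist_force: [0.4, 0.1, -0.1]
finger_gap: 0.0855
grip_force: 0.0
```

```bash
python3 - <<'E'
from h import *
i=vision.get_image("top");j=vision.get_image("scene")
cv2.imwrite("pics/f.png",np.hstack([cv2.resize(i[230:380,170:370],(400,300)),cv2.resize(j[170:320,260:460],(400,300))]))
for k,x,y in [("blue",.467,-.0835),("white",.4645,-.0154),("red",.4625,.0526),("yellow",.4605,.1206)]:
    r=[]
    for n,im in(("top",i),("scene",j)):
        u=proj(n,(x,y,.073))[0]
        try: a,c=square(im,u,5); r+=[(a-u).round(1),onz(n,a,.073)[0,:2].round(4)]
        except Exception as e: r+=[e]
    print(k,*r)
E
```

```text
blue [-0.  -0.6] [ 0.4679 -0.0835] [-0.3  0.9] [ 0.4701 -0.0833]
white [-0.2 -0.2] [ 0.4649 -0.0151] [0.  0.8] [ 0.467 -0.015]
red [-0.6 -0.4] [0.4632 0.0535] [0.3 0.9] [0.4652 0.0532]
yellow [-0.3 -0.4] [0.4611 0.1211] [0.  0.8] [0.463  0.1207]
```

View pics/f.png

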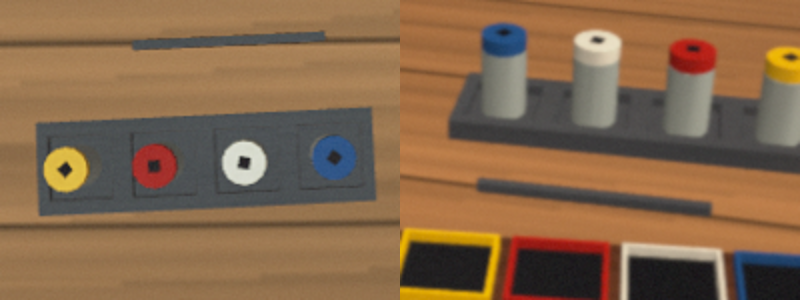

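All four dies are upright and seated: the tops match the expected height of 73 mm in both cameras to within 1 px. The order, left to right, is yellow, red, white, blue, which is the start order reversed.

```bash
python3 -c "
from plant import arm; print(arm.finish_job())"
```

```text
the job is handed in; nothing more can be done
None
```

All four dies stand upright in the rack in reverse order (yellow, red, white, blue from left to right), none tipped over, and the job was handed in after about 26 s of robot time.

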